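# Scan the sample, then free and hold the incubator lid

### The arm

A 6-joint arm with a two-finger parallel gripper is mounted at the origin on the work surface. World frame = base frame: x ahead of the robot, y to its left, z up, the work surface at z = 0. Lengths are in mm, angles in rad, forces in N, time in s.
With the tool pointing down it reaches from about 275 to 1000 mm from the base axis. Payload 8.4 kg.
Tool frame: the origin (TCP) lies midway between the tips of the shut fingers; the grasp point (between the pads) lies 19 mm behind it; z points along the fingers, y is the line along which they close (so a half turn about z gives the same grasp; the last joint's range is limited). The gripper opens to 85 mm and grips with 20 to 120 N. Pads are 22 mm wide; open, the fingers measure 114 mm over their backs; the gripper's body (76 mm by 85 mm) begins 54 mm behind the grasp point. The pads swing forward as they close: fully open they stand 13 mm farther back than shut.
Start: joints at [1.325, 0.353, 1.633, -0, 1.155, -0.002], TCP at [150.868, 606.52, 231.281] pointing down, gripper open.
Joint ranges: [-2.63, 2.63], [-0.92, 2.1], [0.06, 2.66], [-1.3, 4.44], [0, 2.69], [-3.02, 3.02]. Speed limits (rad/s): [2.22, 2.22, 2.79, 3.14, 3.14, 3.14].

### API

Orientations are given as [roll, pitch, yaw] about the fixed x, y, z axes, in that order (R = Rz(yaw) Ry(pitch) Rx(roll)).
In Python, from rig import r gives the robot as it stands.
- The arm moves only by the shell command python3 -m inch 'ROWS' [OPENING] [FORCE]. ROWS is JSON, a list that holds one entry, the list of rows, each a list of 6 numbers: the shift along the tool's x, y, z scaled (see below), then the turn, a rotation vector about the tool's x, y, z scaled (see below). In form: [[[tx, ty, tz, wx, wy, wz], ...]]. A call has 1 to 8 rows; each row is the pose to reach, as a shift and turn from the pose commanded when the call began, along the tool's axes at that moment, turning the shorter way round; what a row does not reach only later rows make up. The controller multiplies each number of a shift by 20 cm and each number of a turn by pi rad. A row lasts 1/12 s, in which the tool goes at most 41.7 mm and 7.16 degrees, less where a joint would pass 70% of its speed; a pose out of reach is approached as far as the arm can. A call with a number of a shift or a turn outside -1 to 1 is refused whole. A call with a gripper value outside its range is refused whole. OPENING is the gripper's target within -1 to 1 (fully open at 1, half-way at 0, shut at -1), set as the call begins (- or left out, the last holds). The fingers move at their own pace and stop on an object; FORCE is the grip in N (left out, the last holds). Time passes only in rows, so rows that repeat a pose let the fingers close. It gives the time, the measured TCP pose, the force, the opening and the grip force at its end, in the units of the state.
- r.sense(): the state, without advancing time (a new reading comes with each control period).
- r.grab_frame(name): name is "side" or "top"; returns the picture (400x640x3 uint8, red, green, blue); there is no depth.
- r.camera_info(name): a dict with "K" (3x3 intrinsics, pixels), "rvec" (rotation vector, rad) and "tvec" (3), from world to camera coordinates, as OpenCV has them. Camera axes: x right, y down, z forward; pixel columns grow to the right and rows downward; lengths in mm; the calibration is good to about 2 mm. A picture is of the moment at which its call begins. camera_info takes no time and is no camera call.
- r.sign_off(): hands the job in; it is judged then, once.
The state is a dict: "clock": time; "qpos": joint angles; "qvel": joint speeds; "joint_efforts": joint torques, N m; "eef_pos": TCP position; "tcp_rot": TCP orientation; "contact_force": force on the tool from outside, world axes, zero at the start; "wrist_torque": the same for the moment, N m; "opening": opening from 0.0 (shut) to 1.0 (fully open); "grasp_force": force on a finger pad.
Only numpy, scipy, OpenCV 4.12 (cv2) and the standard library are available. Lean on these libraries where they do the work, as an engineer would, in place of code of your own. Each camera call takes 0.05 s, during which the arm holds its last target. There are 200 camera calls.

### The job

The incubator is about to be loaded with the sample tube: first turn the yellow-capped sample tube in its cradle until its black-marked side squarely faces the scanner's red window, and let go of it, leaving it standing in the cradle. Then, before touching the red catch, tug the incubator's lid up by its black bar to learn whether it is caught; if it is, do not force it but let it down, slide the red catch all the way across and try again. Lift the lid by its bar at least halfway up (45 degrees or more) and finish while still holding it open and still, with everything else left where it stands.

Things in the scene. Friction and masses are not known exactly. Their poses are not given: they have to be found in the camera images.
- tube: sample tube (mm): white, yellow cap, upright, loose in the scanner station's cradle. 38 across, cap 40 across (top 25), 110 high; origin: centre of underside, z up. Marked side = its own +x: black stripe down the side, black pointer line from the cap's centre. Turns in the cradle when gripped by the cap from above. Starts with the mark 0.7 to 2.8 rad anticlockwise (from above) of the scanner
- tube_mark (a point): point on the tube's black stripe, 20 out from the tube's axis along its +x, 60 above its underside
- tube_top (a point): centre of the top of the tube's cap
- scanner: scanner station (mm), fixed: grey base 80 (x) x 170 (y) x 12 high; black ring cradle, 60 outside, 41 inside, floor 12 and top 40 above the bench; dark scanner block 55 x 45, top 85 above the bench, red window towards the cradle. Origin on the bench under the cradle's centre, z up; the block lies to its +y, centre 88 away
- scanner_window (a point): centre of the scanner's red window, 65 from the cradle's axis along the station's +y, 62 above the bench
- incubator: bench incubator (mm), fixed: cream box 220 (x) x 200 (y), 95 high, front to its -x; origin on the bench 120 behind its front, z up. Front 55: apron with red catch and display; behind it the hinged lid, 155 (x) x 190 (y), top 113 above the bench when shut. A hidden pawl under the lid may or may not hold the lid: unseen, unreported; it stays where it was pushed
- lid (a joint): lid angle in rad: 0 shut, grows as the front edge lifts, stop at 1.25. 0.3 to 0.5 kg, always falls shut when let go. If caught it lifts only about 0.03 rad (4 mm at the handle) and stops hard; if not, it lifts on with 2 to 3 N
- lid_handle (a point): middle of the lid's black bar (mm): 10 thick, 90 long along the incubator's y, axis 35 above the lid's top; 130 in front of and 48 above the hinge line, 148 above the bench when shut. Moves with the lid. 30 clear under the bar; can be pinched from above across the bar, and pivots in the grip
- lid_hinge (a point): middle of the lid's hinge line, at the rear, 95 behind the incubator's origin (+x) and 100 above the bench; the line runs along the incubator's y
- catch (a joint): sliding catch, m: starts at 0 to 0.003, slides towards the incubator's +y to its stop at 0.024, about 2 N friction, stays where it is left. Slid to its stop while the lid is let down, it pushes the pawl clear of the lid for good
- catch_tab (a point): centre of the top of the catch's red tab (mm): 22 (x) x 14 (y), standing 42 out of the apron, top 138 above the bench; 57 in front of the handle bar and, at catch 0, 70 to the incubator's -y side of the handle's middle. Moves with the catch
- red_box: bystander: red box of yellow-capped vials, 85 x 105 x 78 high; origin centre of underside (mm). Leave it where it is
- buffer_bottle: bystander: bottle with blue cap, 68 across, 150 high; origin centre of underside (mm). Leave it where it is
- spare_jar: bystander: small unmarked yellow-capped jar, 42 across, 75 high, standing free on the bench (it is not the sample tube); origin centre of underside (mm). Leave it where it is
- pipette: bystander: hand pipette lying along its x axis, 260 long; origin mid-length on its underside (mm). Leave it where it is
- pen: bystander: blue marker pen lying along its x axis, 135 long; origin mid-length on its underside (mm). Leave it where it is

How it is judged (in metres and radians):
On the way, in this order (a step that is already met when the one before it is completed fails the run):
1. the tube's marked side faces the scanner window and the tube is let go, upright in its cradle (x of tube_mark in the frame of scanner between -0.007 and 0.007 m and y of tube_mark in the frame of scanner above 0.012 m and horizontal distance between tube and scanner below 0.006 m and height (world z) of tube below 0.018 m and angle between tube's own z axis and vertical below 0.1 rad and contact force between the fingers and tube below 0.05 N), for 0.3 s.
2. the lid is tugged up by the gripper while the catch has not yet been slid (value of joint lid above 0.012 rad and value of joint catch below 0.006 m and contact force between the fingers and lid above 0.5 N), for 0.1 s.
At the end, for the whole second after the job is handed in: The lid stands at 0.76 rad or more, still, held by the gripper's fingers and by no loose thing; the tube stands upright and untouched in its cradle with its mark facing the scanner (mark within 7 mm sideways of the scanner direction, about 20 degrees) (x of tube_mark in the frame of scanner between -0.007 and 0.007 m and y of tube_mark in the frame of scanner above 0.012 m and horizontal distance between tube and scanner below 0.006 m and height (world z) of tube below 0.018 m and angle between tube's own z axis and vertical below 0.1 rad and value of joint lid above 0.76 rad and contact force between the fingers and lid above 0.5 N and velocity of joint lid between -0.1 and 0.1 rad/s and linear speed of tube below 0.02 m/s and contact force between lid and tube below 0.05 N and contact force between lid and red_box below 0.05 N and contact force between lid and buffer_bottle below 0.05 N and contact force between lid and spare_jar below 0.05 N and contact force between lid and pipette below 0.05 N and contact force between lid and pen below 0.05 N); the arm keeps its last pose, push and grip.
It fails at once if the caught lid is forced (more than 60 N against its pawl) (contact force between lid and incubator above 60 N).
It fails at once if the tube is lifted out of its cradle or tipped over (height (world z) of tube above 0.04 m or angle between tube's own z axis and vertical above 0.4 rad).
It fails at once if a bystander is moved by more than 30 mm (distance of any of red_box, buffer_bottle, spare_jar, pipette, pen from where it was at the start of the episode above 0.03 m).
It also fails if it takes over 72 s, if anything falls off the work surface, if the arm or the gripper's body presses on something with over 40 N, if the wrist force passes 120 N, or if a joint passes its speed limit or range.

## Working session

There is one attempt and no reset: what is moved stays moved. The work goes in short steps, Python scripts to look and compute and a shell command to move; the robot and the scene stay as the last step left them, time stands still between calls to the robot, and variables do not carry over. Pictures are saved under pics/ and viewed, at most 10 in all, crops included, and the job is handed in when it is done.

```bash
mkdir -p pics; ls
python3 - <<'E'
from rig import r
import cv2
for n in("side","top"):
    cv2.imwrite(f"pics/{n}0.png",r.grab_frame(n)[:,:,::-1]); print(r.camera_info(n))
print(r.sense())
E
```

```text
pics
{'K': array([[396.65495631,   0.        , 315.84313101],
       [  0.        , 396.65495631, 198.11676259],
       [  0.        ,   0.        ,   1.        ]]), 'rvec': array([ 2.18907045, -0.63757003,  0.27489296]), 'tvec': array([-495.36332946,  288.52713086, 1140.71584283])}
{'K': array([[432.34377074,   0.        , 321.59007997],
       [  0.        , 432.34377074, 201.81072791],
       [  0.        ,   0.        ,   1.        ]]), 'rvec': array([ 2.17183557, -2.11257709,  0.20278827]), 'tvec': array([ -11.95219552,  584.91824632, 1100.47699941])}
{'clock': 0.1, 'qpos': array([ 1.32460874e+00,  3.53590681e-01,  1.63406228e+00,  2.07239668e-06,
        1.15519548e+00, -2.37333146e-03]), 'qvel': array([-5.42135104e-05, -3.64910946e-04, -4.06723395e-03,  1.35496042e-03,
       -1.55533705e-03,  6.57840177e-04]), 'joint_efforts': array([-5.27059747e-04, -6.06354547e+01, -3.42822468e+01, -6.38267193e-05,
        3.96814532e-03, -1.73069571e-05]), 'eef_pos': array([150.7574903 , 606.10410129, 230.62830967]), 'tcp_rot': array([-3.14033687e+00, -4.87532160e-06,  2.89777755e+00]), 'contact_force': array([0.15687061, 0.30345026, 0.50342974]), 'wrist_torque': array([-0.00273971,  0.0211114 , -0.0045184 ]), 'grasp_force': 0.0, 'opening': 0.9996138299939367}
```

View pics/top0.png

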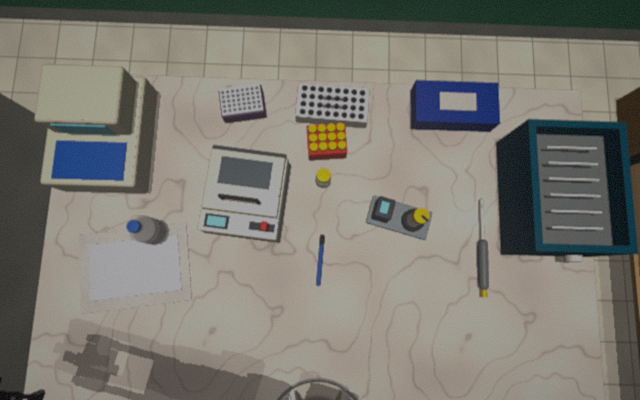

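View pics/side0.png

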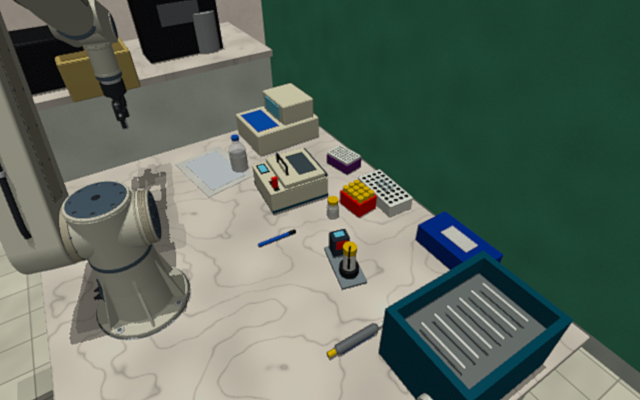

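The top view shows the tube cap at about (420,215), scanner block (381,208), handle bar (240,199) and red catch (264,226). Next I enlarge the tube and incubator.

```bash
cat > h.py <<'E'
import numpy as np, cv2
from rig import r
def cam(n):
    i=r.camera_info(n); return i["K"],cv2.Rodrigues(np.array(i["rvec"]))[0],np.array(i["tvec"]).ravel()
def onz(n,uv,z):
    K,R,t=cam(n); d=R.T@np.linalg.inv(K)@np.array([uv[0],uv[1],1.]); c=-R.T@t
    return c+d*(z-c[2])/d[2]
def proj(n,p):
    K,R,t=cam(n); q=K@(R@np.array(p,float)+t); return q[:2]/q[2]
def blob(img,lo,hi,box):
    u0,v0,u1,v1=box; h=cv2.cvtColor(img,cv2.COLOR_RGB2HSV); m=np.zeros(h.shape[:2],np.uint8)
    m[v0:v1,u0:u1]=cv2.inRange(h,np.array(lo),np.array(hi))[v0:v1,u0:u1]; return m
def two(a,b):
    A=[];B=[]
    for n,uv in(("side",a),("top",b)):
        K,R,t=cam(n);d=R.T@np.linalg.inv(K)@np.array([uv[0],uv[1],1.]);d/=np.linalg.norm(d)
        M=np.eye(3)-np.outer(d,d);A.append(M);B.append(M@(-R.T@t))
    return np.linalg.solve(sum(A),sum(B))
E
python3 - <<'E'
from h import *
im=cv2.imread("pics/top0.png"); s=cv2.imread("pics/side0.png")
z=lambda i,u,v,w,h,k:cv2.resize(i[v:v+h,u:u+w],None,fx=k,fy=k,interpolation=cv2.INTER_CUBIC)
a=z(im,360,185,80,60,5);b=z(im,195,140,100,105,4)[:,:400];c=z(s,310,220,80,60,5)
out=np.zeros((600,800,3),np.uint8);out[:300,:400]=a;out[300:,:400]=c;out[:420,400:]=b
cv2.imwrite("pics/z0.png",out)
for n,i in(("top",im),("side",s)):
  rgb=i[:,:,::-1].copy()
  for nm,lo,hi,box in(("yel",(22,120,100),(35,255,255),(360,190,440,240) if n=="top" else (325,230,370,262)),
                   ("red",(0,150,80),(8,255,255),(250,215,285,240) if n=="top" else (262,170,290,195)),):
    m=blob(rgb,lo,hi,box);ys,xs=np.nonzero(m);print(n,nm,len(xs),xs.mean(),ys.mean(),xs.min(),xs.max(),ys.min(),ys.max())
E
```

```text
top yel 184 420.5108695652174 215.1413043478261 413 428 208 223
top red 45 263.55555555555554 225.7111111111111 261 266 222 229
side yel 134 349.7164179104478 247.46268656716418 343 356 241 256
side red 64 274.359375 181.6875 271 277 176 187
```

View pics/z0.png

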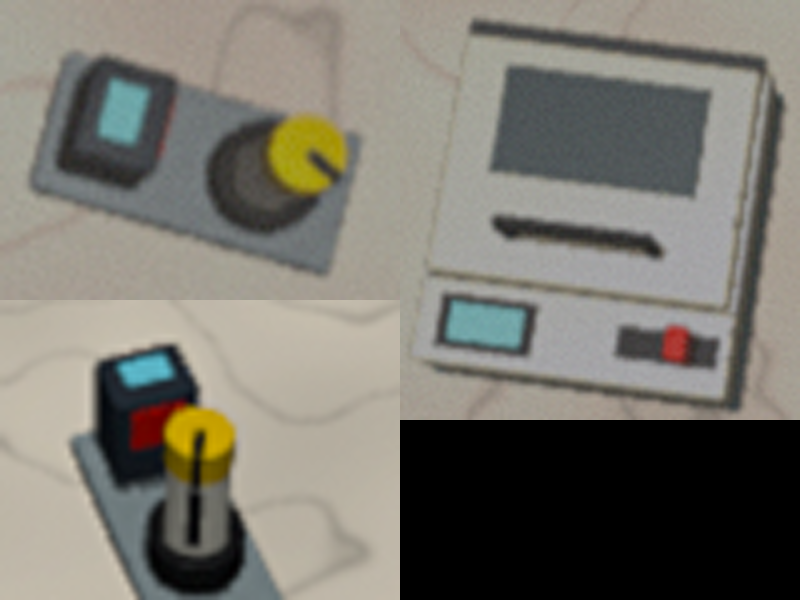

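The crops show the scanner plate corners, the pointer toward lower right (away from the scanner), the bar centre at about (339,199)/4x crop (578,236), and the red tab at (676,345) in the crop.

Run:
```python
from h import *
np.set_printoptions(precision=1,suppress=True)
A=lambda x,y:((x+.5)/5-.5+360,(y+.5)/5-.5+185)
B=lambda x,y:((x-400+.5)/4-.5+195,(y+.5)/4-.5+140)
C=[onz("top",A(*c),12)for c in((68,52),(32,188),(327,272),(360,133))]
ang=lambda d:np.arctan2(d[1],d[0])
for c in C:print(c)
TL,BL,BR,TR=C
print("sizes",np.linalg.norm(TL-BL),np.linalg.norm(TL-TR), "y-dir",ang(TL-TR),ang(BL-BR),"x-dir+90",ang(TL-BL)+np.pi/2,ang(TR-BR)+np.pi/2)
print("capC",onz("top",(420.5,215.14),122),onz("top",A(308,154),122),"two",two((348.5,244),(420.5,215.14)))
print("mark",ang(onz("top",A(337,180),122)-onz("top",A(308,153),122)))
sc=sum(C)/4;print("plate c",sc)
f=[onz("top",B(*p),112)for p in((430,272),(728,305))];print("front edge",f,ang(f[0]-f[1]))
b=[onz("top",B(*p),148)for p in((500,222),(655,243))];print("bar",b,sum(b)/2,ang(b[0]-b[1]),np.linalg.norm(b[0]-b[1]))
print("tab",onz("top",B(677,337),138), onz("top",(263.5,225),138))
```

```text
[ 614.7 -138.5   12. ]
[ 538.5 -119.2   12. ]
[ 497.1 -280.6   12. ]
[ 574.2 -300.    12. ]
sizes 78.60516874352359 166.49377297431568 y-dir 1.3247372402899085 1.3193984574294313 x-dir+90 1.3228390397062066 1.3244952331570534
capC [ 546.3 -241.5  122. ] [ 545.7 -243.3  122. ] two [ 545.5 -240.5  125.7]
mark -2.3133493761274826
plate c [ 556.1 -209.6   12. ]
front edge [array([550.9, 302.6, 112. ]), array([535.5, 116.5, 112. ])] 1.4883251944207494
bar [array([577.3, 253.4, 148. ]), array([567.2, 159.2, 148. ])] [572.3 206.3 148. ] 1.4637687684282388 94.72149779097457
tab [511.6 144.3 138. ] [508.8 145.1 138. ]
```

```bash
cat >> h.py <<'E'
from scipy.spatial.transform import Rotation as Ro
def to(x,y,z,yaw=None):
    s=r.sense(); R=Ro.from_euler("xyz",s["tcp_rot"]); d=np.array([x,y,z])-s["eef_pos"]
    T=R if yaw is None else Ro.from_euler("xyz",[np.pi,0,yaw])
    print("shift",np.round(R.inv().apply(d)/200,3),"turn",np.round((R.inv()*T).as_rotvec()/np.pi,4))
def st():
    s=r.sense()
    for k in("clock","eef_pos","tcp_rot","contact_force","grasp_force","opening","qpos"):print(k,np.round(s[k],3))
E
python3 -c "
from h import *
to(546,-242,200);to(546,-242,200,2.48)"
```

```text
shift [-2.941 -3.638  0.158] turn [0. 0. 0.]
shift [-2.941 -3.638  0.158] turn [-4.00e-04  1.00e-04  1.33e-01]
```

```bash
for i in 1; do
python3 -m inch '[[[-0.735,-0.91,0,0,0,0],[-0.735,-0.91,0,0,0,0],[-0.735,-0.91,0,0,0,0],[-0.735,-0.91,0,0,0,0],[-0.735,-0.91,0,0,0,0],[-0.735,-0.91,0,0,0,0],[-0.735,-0.91,0,0,0,0]]]' 1
python3 -m inch '[[[-0.735,-0.91,0,0,0,0],[-0.735,-0.91,0,0,0,0],[-0.735,-0.91,0,0,0,0],[-0.735,-0.91,0,0,0,0],[-0.735,-0.91,0,0,0,0],[-0.735,-0.91,0,0,0,0],[-0.735,-0.91,0,0,0,0]]]'
python3 -m inch '[[[-0.735,-0.91,0,0,0,0],[-0.735,-0.91,0,0,0,0],[-0.735,-0.91,0,0,0,0],[-0.735,-0.91,0,0,0,0],[-0.735,-0.91,0,0,0,0],[-0.735,-0.91,0,0,0,0],[-0.735,-0.91,0,0,0,0]]]'
python3 -m inch '[[[-0.735,-0.91,0,0,0,0.133],[-0.735,-0.91,0,0,0,0.133],[-0.735,-0.91,0,0,0,0.133],[-0.735,-0.91,0,0,0,0.133],[-0.735,-0.91,0,0,0,0.133],[-0.735,-0.91,0,0,0,0.133],[-0.735,-0.91,0,0,0,0.133],[-0.735,-0.91,0,0,0,0.133]]]'
done; python3 -c "
from h import *
st();to(546,-242,87,2.48)
cv2.imwrite('pics/t1.png',cv2.resize(r.grab_frame('side')[170:320,250:450,::-1],None,fx=4,fy=4))"
```

```text
clock: 0.68
eef_pos: [250.4, 390.0, 230.9]
tcp_rot: [-3.139, 0.0, 2.895]
contact_force: [-0.1, 0.7, -0.3]
opening: 1.003
grasp_force: 0.0
clock: 1.27
eef_pos: [349.6, 179.2, 231.3]
tcp_rot: [-3.141, 0.001, 2.895]
contact_force: [0.8, 0.4, 0.9]
opening: 1.0
grasp_force: 0.0
clock: 1.85
eef_pos: [449.5, -32.7, 231.4]
tcp_rot: [-3.141, 0.002, 2.895]
contact_force: [0.2, -0.4, 0.5]
opening: 1.002
grasp_force: 0.0
clock: 2.52
eef_pos: [546.3, -241.6, 230.4]
tcp_rot: [3.141, -0.001, 2.479]
contact_force: [-0.6, 0.3, -0.0]
opening: 0.998
grasp_force: 0.0
clock 2.517
eef_pos [ 546.321 -241.619  230.428]
tcp_rot [ 3.141e+00 -1.000e-03  2.479e+00]
contact_force [-0.62   0.256 -0.025]
grasp_force 0.0
opening 0.998
qpos [-4.190e-01  3.120e-01  1.694e+00  1.000e-03  1.137e+00 -1.327e+00]
shift [-0.001 -0.003  0.717] turn [ 0.0001 -0.0004 -0.0004]
```

```bash
python3 -m inch '[[[0,0,0.2,0,0,0],[0,0,0.4,0,0,0],[0,0,0.55,0,0,0],[0,0,0.65,0,0,0],[0,0,0.715,0,0,0],[0,0,0.715,0,0,0],[0,0,0.715,0,0,0]]]'
python3 -m inch '[[[0,0,0,0,0,0],[0,0,0,0,0,0],[0,0,0,0,0,0],[0,0,0,0,0,0],[0,0,0,0,0,0],[0,0,0,0,0,0]]]' -1 30
python3 -c "
from h import *
st()
cv2.imwrite('pics/t2.png',np.hstack([cv2.resize(r.grab_frame('side')[200:300,300:400,::-1],None,fx=4,fy=4),cv2.resize(r.grab_frame('top')[165:265,370:470,::-1],None,fx=4,fy=4)]))"
```

```text
clock: 3.15
eef_pos: [545.9, -240.8, 88.6]
tcp_rot: [3.142, -0.001, 2.481]
contact_force: [0.5, -0.5, 0.8]
opening: 1.004
grasp_force: 0.0
clock: 3.65
eef_pos: [546.5, -242.4, 89.5]
tcp_rot: [3.141, 0.002, 2.48]
contact_force: [-0.3, 0.3, 5.9]
opening: 0.46
grasp_force: 29.6
clock 3.65
eef_pos [ 546.455 -242.404   89.493]
tcp_rot [3.141e+00 2.000e-03 2.480e+00]
contact_force [-0.278  0.284  5.928]
grasp_force 29.575
opening 0.46
qpos [-0.42   0.476  1.805 -0.     0.859 -1.329]
```

View pics/t2.png

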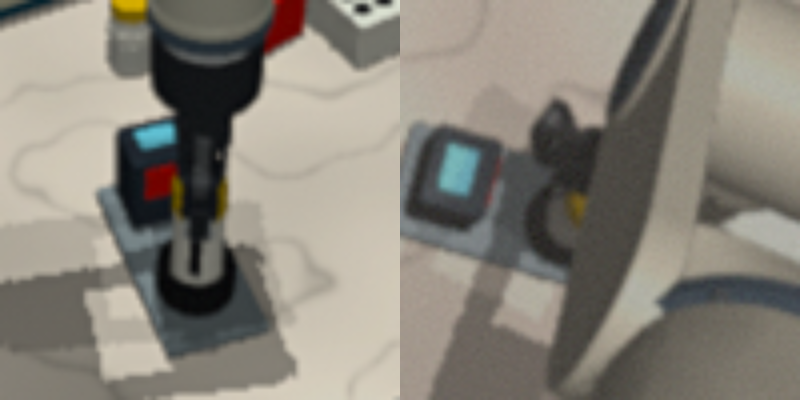

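The side view shows the fingers holding the yellow cap, with the tube upright in the ring. Now I turn it clockwise 2.647 rad.

```bash
python3 -m inch '[[[0,0,0,0,0,0.03],[0,0,0,0,0,0.065],[0,0,0,0,0,0.1],[0,0,0,0,0,0.14],[0,0,0,0,0,0.175],[0,0,0,0,0,0.21],[0,0,0,0,0,0.245],[0,0,0,0,0,0.281]]]'
python3 -m inch '[[[0,0,0,0,0,0.035],[0,0,0,0,0,0.07],[0,0,0,0,0,0.105],[0,0,0,0,0,0.14],[0,0,0,0,0,0.175],[0,0,0,0,0,0.21],[0,0,0,0,0,0.245],[0,0,0,0,0,0.281]]]'
python3 -m inch '[[[0,0,0,0,0,0.035],[0,0,0,0,0,0.07],[0,0,0,0,0,0.105],[0,0,0,0,0,0.14],[0,0,0,0,0,0.175],[0,0,0,0,0,0.21],[0,0,0,0,0,0.245],[0,0,0,0,0,0.281]]]'
python3 -m inch '[[[0,0,0,0,0,0],[0,0,0,0,0,0]]]'
python3 -m inch '[[[0,0,0,0,0,0],[0,0,0,0,0,0],[0,0,0,0,0,0],[0,0,0,0,0,0],[0,0,0,0,0,0]]]' 1
python3 -m inch '[[[0,0,-0.15,0,0,0],[0,0,-0.35,0,0,0],[0,0,-0.55,0,0,0],[0,0,-0.7,0,0,0],[0,0,-0.7,0,0,0]]]'
python3 -m inch '[[[-0.2,0,0,0,0,0],[-0.4,0,0,0,0,0],[-0.6,0,0,0,0,0],[-0.8,0,0,0,0,0],[-1,0,0,0,0,0],[-1,0,0,0,0,0]]]'
python3 -c "
from h import *
st()
cv2.imwrite('pics/t3.png',np.hstack([cv2.resize(r.grab_frame('side')[210:290,310:390,::-1],None,fx=5,fy=5),cv2.resize(r.grab_frame('top')[175:255,360:440,::-1],None,fx=5,fy=5)]))"
```

```text
clock: 4.42
eef_pos: [546.5, -242.4, 89.5]
tcp_rot: [3.14, 0.001, 1.592]
contact_force: [-0.3, -0.1, 5.9]
opening: 0.458
grasp_force: 29.5
clock: 5.08
eef_pos: [546.6, -242.8, 89.5]
tcp_rot: [3.139, -0.001, 0.709]
contact_force: [-1.0, -1.6, 5.9]
opening: 0.462
grasp_force: 29.5
clock: 5.75
eef_pos: [546.1, -243.3, 89.4]
tcp_rot: [3.139, -0.001, -0.173]
contact_force: [-3.5, -4.5, 5.0]
opening: 0.457
grasp_force: 29.5
clock: 5.92
eef_pos: [546.0, -243.4, 89.4]
tcp_rot: [3.139, -0.002, -0.169]
contact_force: [-2.4, -5.0, 6.0]
opening: 0.462
grasp_force: 29.5
clock: 6.33
eef_pos: [545.7, -241.7, 88.2]
tcp_rot: [-3.141, 0.0, -0.168]
contact_force: [0.1, -0.6, -0.0]
opening: 1.0
grasp_force: 0.0
clock: 6.75
eef_pos: [549.0, -243.2, 235.2]
tcp_rot: [3.139, -0.01, -0.168]
contact_force: [0.6, 0.0, 0.4]
opening: 1.0
grasp_force: 0.0
clock: 7.25
eef_pos: [341.5, -205.7, 226.7]
tcp_rot: [-3.14, 0.006, -0.169]
contact_force: [0.5, -0.8, -0.4]
opening: 1.002
grasp_force: 0.0
clock 7.25
eef_pos [ 341.523 -205.681  226.721]
tcp_rot [-3.14   0.006 -0.169]
contact_force [ 0.489 -0.839 -0.397]
grasp_force 0.0
opening 1.002
qpos [-5.450e-01 -3.000e-03  2.085e+00 -1.000e-03  1.066e+00  1.195e+00]
```

View pics/t3.png

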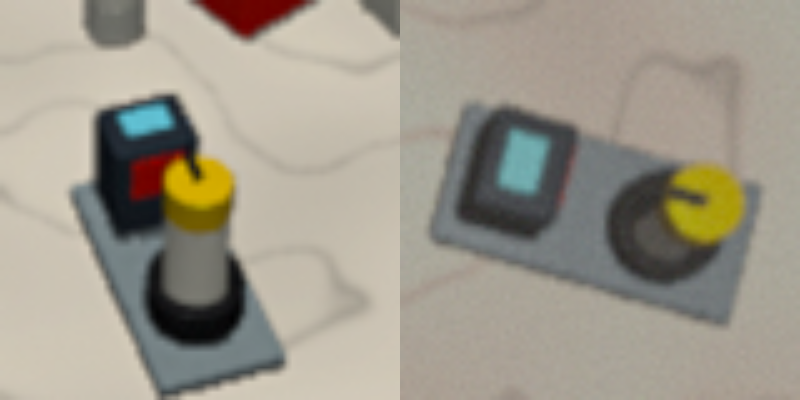

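Facing the scanner: the pointer runs from the cap's centre toward the block, roughly parallel to the plate edges (within about 6°), and the tube is upright. Now the incubator.

```bash
python3 -m inch '[[[0,0,0,0,0,-0.035],[0,0,0,0,0,-0.07],[0,0,0,0,0,-0.105],[0,0,0,0,0,-0.14],[0,0,0,0,0,-0.175],[0,0,0,0,0,-0.21],[0,0,0,0,0,-0.245],[0,0,0,0,0,-0.265]]]' 0.4
python3 -m inch '[[[0,0,0,0,0,-0.035],[0,0,0,0,0,-0.07],[0,0,0,0,0,-0.105],[0,0,0,0,0,-0.14],[0,0,0,0,0,-0.175],[0,0,0,0,0,-0.21],[0,0,0,0,0,-0.245],[0,0,0,0,0,-0.265]]]'
python3 - <<'E'
from h import *
st();to(572,206,230,1.488)
s=r.grab_frame('side');t=r.grab_frame('top')
# refine bar: dark pixels in lid area
g=cv2.cvtColor(t,cv2.COLOR_RGB2GRAY)
sub=g[190:206,212:268];m=sub<70;ys,xs=np.nonzero(m);print("bar px",xs.min()+212,xs.max()+212,ys.min()+190,ys.max()+190,len(xs),xs.mean()+212,ys.mean()+190)
print(onz("top",(xs.mean()+212,ys.mean()+190),148))
E
```

```text
clock: 8.02
eef_pos: [350.0, -208.8, 228.2]
tcp_rot: [3.141, -0.0, 0.671]
contact_force: [0.6, 0.8, -0.4]
opening: 0.697
grasp_force: 0.0
clock: 8.68
eef_pos: [350.0, -208.7, 228.2]
tcp_rot: [3.141, 0.0, 1.503]
contact_force: [-0.2, 0.8, -0.2]
opening: 0.697
grasp_force: 0.0
clock 8.683
eef_pos [ 350.003 -208.734  228.171]
tcp_rot [3.141 0.    1.503]
contact_force [-0.235  0.807 -0.236]
grasp_force 0.0
opening 0.697
qpos [-0.542  0.006  2.071  0.     1.063 -0.474]
shift [ 2.144  0.967 -0.009] turn [0.0002 0.     0.0048]
bar px 219 259 195 203 126 238.85714285714286 198.31746031746033
[570.87216961 206.52863661 148.        ]
```

```bash
python3 -m inch '[[[0.2,0.09,0,0,0,0.005],[0.4,0.18,0,0,0,0.005],[0.6,0.27,0,0,0,0.005],[0.71,0.32,0,0,0,0.005],[0.71,0.32,0,0,0,0.005]]]'
python3 -m inch '[[[0.2,0.09,0,0,0,0],[0.4,0.18,0,0,0,0],[0.6,0.27,0,0,0,0],[0.71,0.32,0,0,0,0],[0.71,0.32,0,0,0,0]]]'
python3 -m inch '[[[0.2,0.09,0,0,0,0],[0.4,0.18,0,0,0,0],[0.6,0.27,0,0,0,0],[0.71,0.32,0,0,0,0],[0.71,0.32,0,0,0,0],[0.71,0.32,0,0,0,0]]]'
python3 - <<'E'
from h import *
st();to(571.5,206,129,1.488)
cv2.imwrite('pics/t4.png',np.hstack([cv2.resize(r.grab_frame('side')[130:230,230:330,::-1],None,fx=4,fy=4),cv2.resize(r.grab_frame('top')[145:245,190:290,::-1],None,fx=4,fy=4)]))
E
```

```text
clock: 9.2
eef_pos: [426.2, -67.6, 228.5]
tcp_rot: [3.14, -0.002, 1.481]
contact_force: [0.2, -0.2, -0.2]
opening: 0.7
grasp_force: 0.0
clock: 9.62
eef_pos: [502.8, 68.4, 228.2]
tcp_rot: [3.139, -0.002, 1.481]
contact_force: [-0.2, 0.1, 0.3]
opening: 0.703
grasp_force: 0.0
clock: 10.12
eef_pos: [576.4, 200.7, 227.4]
tcp_rot: [-3.141, 0.001, 1.481]
contact_force: [-1.0, -0.2, -0.6]
opening: 0.699
grasp_force: 0.0
clock 10.117
eef_pos [576.449 200.721 227.369]
tcp_rot [-3.141e+00  1.000e-03  1.481e+00]
contact_force [-0.961 -0.224 -0.569]
grasp_force 0.0
opening 0.699
qpos [ 0.333  0.335  1.669 -0.     1.139  0.422]
shift [ 0.024 -0.027  0.492] turn [-0.0002  0.0002 -0.0022]
```

View pics/t4.png

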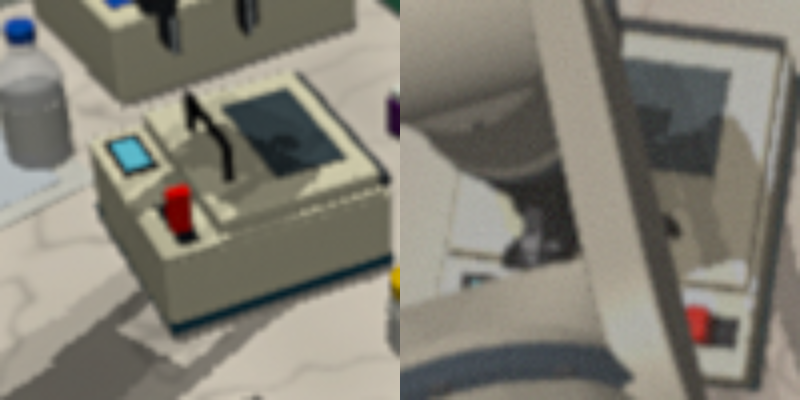

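The side view shows both fingers above the lid, straddling the bar direction, with the tab clear of them. I descend and pinch.

```bash
python3 -m inch '[[[0.024,-0.027,0.1,0,0,-0.002],[0.024,-0.027,0.2,0,0,-0.002],[0.024,-0.027,0.3,0,0,-0.002],[0.024,-0.027,0.4,0,0,-0.002],[0.024,-0.027,0.48,0,0,-0.002],[0.024,-0.027,0.48,0,0,-0.002],[0.024,-0.027,0.48,0,0,-0.002]]]'
python3 -m inch '[[[0,0,0,0,0,0],[0,0,0,0,0,0],[0,0,0,0,0,0],[0,0,0,0,0,0],[0,0,0,0,0,0],[0,0,0,0,0,0],[0,0,0,0,0,0],[0,0,0,0,0,0]]]' -1 40
python3 -c "
from h import *
st()"
```

```text
clock: 10.8
eef_pos: [570.2, 203.7, 132.0]
tcp_rot: [-3.14, 0.001, 1.486]
contact_force: [0.2, 0.4, 1.0]
opening: 0.702
grasp_force: 0.0
clock: 11.47
eef_pos: [570.2, 205.3, 133.3]
tcp_rot: [-3.14, -0.0, 1.487]
contact_force: [-5.3, -0.7, 8.7]
opening: 0.097
grasp_force: 39.1
clock 11.467
eef_pos [570.235 205.288 133.266]
tcp_rot [-3.14  -0.     1.487]
contact_force [-5.299 -0.697  8.699]
grasp_force 39.137
opening 0.097
qpos [3.430e-01 4.310e-01 1.758e+00 1.000e-03 9.540e-01 4.260e-01]
```

```bash
python3 -m inch '[[[0,0,-0.005,0,0,0],[0,0,-0.01,0,0,0],[0,0,-0.015,0,0,0],[0,0,-0.015,0,0,0],[0,0,-0.015,0,0,0]]]'
python3 -m inch '[[[0,0,-0.005,0,0,0],[0,0,-0.01,0,0,0],[0,0,-0.01,0,0,0],[0,0,-0.01,0,0,0]]]'
python3 -m inch '[[[0,0,-0.005,0,0,0],[0,0,-0.01,0,0,0],[0,0,-0.01,0,0,0],[0,0,-0.01,0,0,0]]]'
```

```text
clock: 11.88
eef_pos: [570.9, 205.2, 135.2]
tcp_rot: [-3.141, -0.0, 1.487]
contact_force: [-1.5, 1.1, -2.6]
opening: 0.096
grasp_force: 39.0
clock: 12.22
eef_pos: [571.4, 205.1, 136.9]
tcp_rot: [3.141, -0.0, 1.487]
contact_force: [5.0, 1.6, -11.3]
opening: 0.1
grasp_force: 39.4
clock: 12.55
eef_pos: [571.4, 205.1, 137.3]
tcp_rot: [3.141, 0.0, 1.487]
contact_force: [12.6, 2.7, -27.1]
opening: 0.101
grasp_force: 39.1
```

The lid stopped at 4 mm with force climbing to 27 N, so it is caught. I let it down, release and move to the catch.

```bash
python3 -m inch '[[[0,0,0.01,0,0,0],[0,0,0.02,0,0,0],[0,0,0.03,0,0,0],[0,0,0.035,0,0,0],[0,0,0.035,0,0,0],[0,0,0.035,0,0,0]]]'
python3 -m inch '[[[0,0,0,0,0,0],[0,0,0,0,0,0],[0,0,0,0,0,0],[0,0,0,0,0,0]]]' 0
python3 -m inch '[[[0,0,-0.1,0,0,0],[0,0,-0.25,0,0,0],[0,0,-0.35,0,0,0],[0,0,-0.35,0,0,0],[0,0,-0.35,0,0,0]]]' -1
python3 - <<'E'
from h import *
t=r.grab_frame('top');s=r.grab_frame('side')
for n,i,box in(("top",t,(245,210,290,245)),("side",s,(255,165,295,200))):
  ys,xs=np.nonzero(blob(i,(0,150,80),(8,255,255),box));print(n,len(xs),xs.mean() if len(xs) else 0,ys.mean() if len(xs) else 0)
print(onz("top",(263.5,225.3),138));st()
E
```

```text
clock: 13.05
eef_pos: [570.2, 205.3, 133.3]
tcp_rot: [-3.141, -0.0, 1.487]
contact_force: [-4.7, 1.5, 6.1]
opening: 0.092
grasp_force: 42.2
clock: 13.38
eef_pos: [571.2, 205.1, 132.5]
tcp_rot: [3.141, -0.0, 1.487]
contact_force: [0.1, 0.4, 0.1]
opening: 0.502
grasp_force: 0.0
clock: 13.8
eef_pos: [571.8, 205.3, 203.5]
tcp_rot: [3.139, -0.001, 1.487]
contact_force: [0.9, 0.1, -0.2]
opening: -0.001
grasp_force: 0.0
top 46 263.4782608695652 225.67391304347825
side 70 274.37142857142857 181.42857142857142
[508.06449613 145.02805982 138.        ]
clock 13.9
eef_pos [570.437 204.886 201.447]
tcp_rot [-3.141e+00  1.000e-03  1.487e+00]
contact_force [-0.17   0.883 -0.121]
grasp_force 0.0
opening 0.002
qpos [ 0.342  0.354  1.703 -0.     1.086  0.426]
```

```bash
python3 -c "
from h import *
to(506,114.5,201.5);to(506,114.5,115)"
```

```text
shift [-0.477 -0.283  0.   ] turn [0. 0. 0.]
shift [-0.477 -0.283  0.433] turn [0. 0. 0.]
```

```bash
python3 -m inch '[[[-0.15,-0.09,0,0,0,0],[-0.3,-0.18,0,0,0,0],[-0.477,-0.283,0,0,0,0],[-0.477,-0.283,0,0,0,0],[-0.477,-0.283,0.1,0,0,0],[-0.477,-0.283,0.25,0,0,0],[-0.477,-0.283,0.43,0,0,0],[-0.477,-0.283,0.43,0,0,0]]]'
python3 -m inch '[[[0,0,0,0,0,0],[0.025,0,0,0,0,0],[0.05,0,0,0,0,0],[0.06,0,0,0,0,0],[0.06,0,0,0,0,0]]]'
python3 -c "
from h import *
cv2.imwrite('pics/t5.png',np.hstack([cv2.resize(r.grab_frame('side')[130:230,230:330,::-1],None,fx=4,fy=4),cv2.resize(r.grab_frame('top')[145:245,190:290,::-1],None,fx=4,fy=4)]))"
```

```text
clock: 14.57
eef_pos: [501.8, 113.6, 110.1]
tcp_rot: [-3.131, 0.003, 1.487]
contact_force: [-2.6, -0.2, -1.1]
opening: 0.004
grasp_force: 0.0
clock: 14.98
eef_pos: [508.6, 127.6, 117.7]
tcp_rot: [3.139, -0.001, 1.488]
contact_force: [-0.6, 0.1, -0.1]
opening: -0.002
grasp_force: 0.0
```

View pics/t5.png

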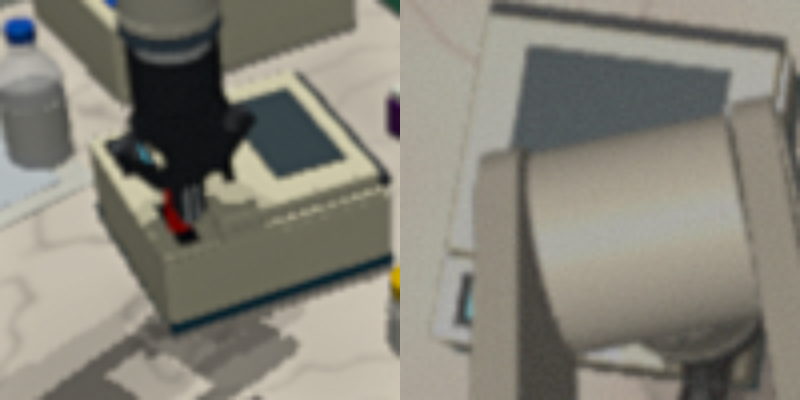

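The side view shows the shut fingers at the red tab's near (-y) side. I push it across.

```bash
python3 -m inch '[[[0.01,0,0,0,0,0],[0.02,0,0,0,0,0],[0.03,0,0,0,0,0],[0.04,0,0,0,0,0],[0.05,0,0,0,0,0],[0.06,0,0,0,0,0],[0.06,0,0,0,0,0]]]'
python3 -m inch '[[[0.01,0,0,0,0,0],[0.02,0,0,0,0,0],[0.03,0,0,0,0,0],[0.03,0,0,0,0,0]]]'
python3 -m inch '[[[0.01,0,0,0,0,0],[0.02,0,0,0,0,0],[0.02,0,0,0,0,0]]]'
```

```text
clock: 15.67
eef_pos: [508.7, 139.0, 116.3]
tcp_rot: [3.141, -0.0, 1.487]
contact_force: [1.0, -0.4, -0.3]
opening: -0.001
grasp_force: 0.3
clock: 16.0
eef_pos: [509.1, 145.0, 116.2]
tcp_rot: [3.142, -0.0, 1.487]
contact_force: [0.6, -1.5, -1.2]
opening: 0.001
grasp_force: 0.5
clock: 16.25
eef_pos: [509.4, 149.0, 116.2]
tcp_rot: [-3.142, -0.0, 1.487]
contact_force: [0.1, -1.3, -0.7]
opening: -0.0
grasp_force: 0.6
```

```bash
python3 -m inch '[[[0.01,0,0,0,0,0],[0.02,0,0,0,0,0],[0.02,0,0,0,0,0],[0.02,0,0,0,0,0]]]'
python3 -m inch '[[[0.01,0,0,0,0,0],[0.02,0,0,0,0,0],[0.02,0,0,0,0,0],[0.02,0,0,0,0,0]]]'
```

```text
clock: 16.58
eef_pos: [509.5, 150.6, 116.3]
tcp_rot: [-3.141, 0.004, 1.488]
contact_force: [1.8, -16.2, 4.4]
opening: 0.001
grasp_force: 7.9
clock: 16.92
eef_pos: [509.4, 151.2, 116.3]
tcp_rot: [-3.14, 0.009, 1.49]
contact_force: [1.4, -35.9, 10.5]
opening: -0.006
grasp_force: 18.1
```

Hard stop reached. I back off, look at the tab and return above the bar.

```bash
python3 -m inch '[[[-0.05,0,0,0,0,0],[-0.1,0,0,0,0,0],[-0.1,0,-0.1,0,0,0],[-0.1,0,-0.25,0,0,0],[-0.1,0,-0.45,0,0,0],[-0.1,0,-0.55,0,0,0],[-0.1,0,-0.55,0,0,0]]]'
python3 - <<'E'
from h import *
t=r.grab_frame('top');s=r.grab_frame('side')
for n,i,box in(("top",t,(235,205,290,245)),("side",s,(245,160,295,200))):
  ys,xs=np.nonzero(blob(i,(0,150,80),(8,255,255),box));print(n,len(xs),xs.mean() if len(xs) else 0,ys.mean() if len(xs) else 0)
print("tab pred side, c=3, c=24:",proj("side",(508.5,144.5,125)),proj("side",(510.2,165.5,125)))
to(571,205.5,225,1.488)
E
```

```text
clock: 17.5
eef_pos: [510.9, 137.8, 231.1]
tcp_rot: [3.135, -0.004, 1.487]
contact_force: [0.8, 1.8, 0.6]
opening: -0.001
grasp_force: 0.0
top 0 0 0
side 58 271.94827586206895 178.32758620689654
tab pred side, c=3, c=24: [274.07896322 179.64701796] [271.72083894 176.41964346]
shift [0.367 0.283 0.01 ] turn [ 0.0004 -0.0004 -0.0002]
```

The tab moved (-2.4,-3.1) px, which matches the predicted 21 mm, so the catch is at its stop. Next I regrip the bar.

```bash
python3 -m inch '[[[0.15,0.1,0,0,0,0],[0.3,0.2,0,0,0,0],[0.367,0.283,0,0,0,0],[0.367,0.283,0,0,0,0],[0.367,0.283,0,0,0,0]]]' 0.4
python3 -c "
from h import *
st();to(571,205.5,130,1.488)"
```

```text
clock: 18.02
eef_pos: [570.1, 205.5, 223.9]
tcp_rot: [-3.138, 0.001, 1.488]
contact_force: [-0.5, -0.6, -0.3]
opening: 0.69
grasp_force: 0.0
clock 18.017
eef_pos [570.147 205.472 223.864]
tcp_rot [-3.138e+00  1.000e-03  1.488e+00]
contact_force [-0.471 -0.587 -0.34 ]
grasp_force 0.0
opening 0.69
qpos [0.343 0.333 1.68  0.    1.132 0.426]
shift [0.001 0.006 0.469] turn [-0.0011  0.0004  0.0001]
```

```bash
python3 -m inch '[[[0,0,0.1,0,0,0],[0,0,0.2,0,0,0],[0,0,0.3,0,0,0],[0,0,0.4,0,0,0],[0,0,0.47,0,0,0],[0,0,0.47,0,0,0],[0,0,0.47,0,0,0]]]'
python3 -m inch '[[[0,0,0,0,0,0],[0,0,0,0,0,0],[0,0,0,0,0,0],[0,0,0,0,0,0],[0,0,0,0,0,0],[0,0,0,0,0,0],[0,0,0,0,0,0],[0,0,0,0,0,0]]]' -1 40
python3 -m inch '[[[0,0,-0.01,0,0,0],[0,0,-0.02,0,0,0],[0,0,-0.03,0,0,0],[0,0,-0.03,0,0,0]]]'
python3 -m inch '[[[0,0,-0.01,0,0,0],[0,0,-0.015,0,0,0],[0,0,-0.015,0,0,0]]]'
```

```text
clock: 18.6
eef_pos: [569.3, 204.2, 131.1]
tcp_rot: [-3.138, 0.001, 1.487]
contact_force: [-0.1, 0.2, 0.3]
opening: 0.694
grasp_force: 0.0
clock: 19.27
eef_pos: [570.2, 205.3, 133.1]
tcp_rot: [-3.14, -0.0, 1.487]
contact_force: [-5.7, -0.3, 6.2]
opening: 0.097
grasp_force: 39.1
clock: 19.6
eef_pos: [572.3, 205.1, 138.8]
tcp_rot: [3.139, -0.0, 1.487]
contact_force: [3.9, -0.3, -6.3]
opening: 0.099
grasp_force: 38.9
clock: 19.85
eef_pos: [573.5, 205.0, 141.7]
tcp_rot: [3.137, -0.001, 1.487]
contact_force: [9.9, -0.7, -10.3]
opening: 0.1
grasp_force: 38.8
```

The lid is past 4 mm and free. I follow the hinge arc (radius 138.6 mm).

```bash
python3 -m inch '[[[0,0.027,-0.019,0,0,0],[0,0.043,-0.05,0,0,0],[0,0.06,-0.08,0,0,0],[0,0.08,-0.11,0,0,0],[0,0.1,-0.137,0,0,0],[0,0.122,-0.164,0,0,0],[0,0.145,-0.19,0,0,0],[0,0.145,-0.19,0,0,0]]]'
python3 -c "
from h import *
st()"
```

```text
clock: 20.52
eef_pos: [597.8, 202.4, 180.3]
tcp_rot: [-3.136, 0.001, 1.487]
contact_force: [-12.2, -0.1, 7.0]
opening: 0.1
grasp_force: 39.5
clock 20.517
eef_pos [597.82  202.447 180.299]
tcp_rot [-3.136e+00  1.000e-03  1.487e+00]
contact_force [-12.214  -0.084   6.952]
grasp_force 39.464
opening 0.1
qpos [3.240e-01 4.150e-01 1.662e+00 1.000e-03 1.070e+00 4.070e-01]
```

```bash
python3 -m inch '[[[0,0.025,-0.025,0,0,0],[0,0.05,-0.049,0,0,0],[0,0.078,-0.07,0,0,0],[0,0.105,-0.091,0,0,0],[0,0.134,-0.11,0,0,0],[0,0.163,-0.129,0,0,0],[0,0.163,-0.129,0,0,0]]]'
python3 -m inch '[[[0,0.031,-0.016,0,0,0],[0,0.062,-0.031,0,0,0],[0,0.086,-0.041,0,0,0],[0,0.11,-0.05,0,0,0],[0,0.135,-0.058,0,0,0],[0,0.16,-0.066,0,0,0],[0,0.16,-0.066,0,0,0],[0,0.16,-0.066,0,0,0]]]'
python3 -c "
from h import *
st()
cv2.imwrite('pics/t6.png',np.hstack([cv2.resize(r.grab_frame('side')[120:270,230:380,::-1],None,fx=2.66,fy=2.66),cv2.resize(r.grab_frame('top')[120:270,190:440,::-1],(400,399))]))"
```

```text
clock: 21.1
eef_pos: [631.6, 199.2, 207.4]
tcp_rot: [-3.139, 0.001, 1.487]
contact_force: [-11.1, -4.3, 14.5]
opening: 0.095
grasp_force: 40.8
clock: 21.77
eef_pos: [663.8, 195.9, 219.8]
tcp_rot: [-3.14, 0.002, 1.487]
contact_force: [-6.5, -6.4, 9.3]
opening: 0.093
grasp_force: 41.1
clock 21.767
eef_pos [663.775 195.899 219.779]
tcp_rot [-3.140e+00  2.000e-03  1.487e+00]
contact_force [-6.492 -6.447  9.342]
grasp_force 41.144
opening 0.093
qpos [ 0.286  0.467  1.486 -0.002  1.19   0.37 ]
```

View pics/t6.png

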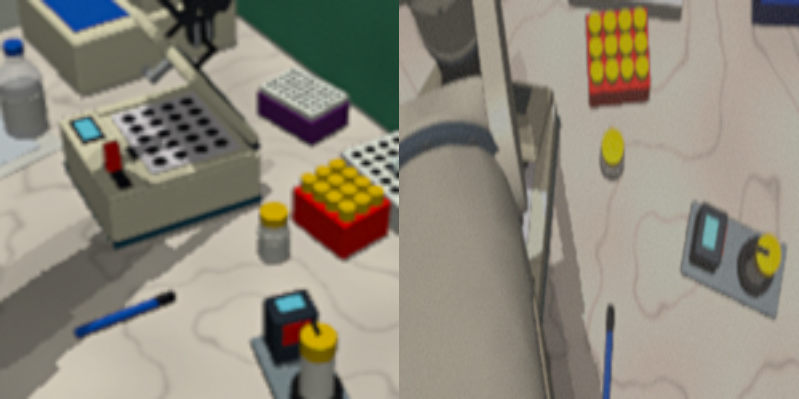

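The lid stands open at about 0.95 rad in the gripper, the tube still faces the scanner and the bystanders are in place. I settle and hand in.

```bash
python3 -m inch '[[[0,0,0,0,0,0],[0,0,0,0,0,0],[0,0,0,0,0,0],[0,0,0,0,0,0],[0,0,0,0,0,0],[0,0,0,0,0,0],[0,0,0,0,0,0],[0,0,0,0,0,0]]]'
python3 -c "
from rig import r
print(r.sign_off())"
```

```text
clock: 22.53
eef_pos: [663.5, 195.9, 219.7]
tcp_rot: [-3.14, 0.002, 1.487]
contact_force: [-5.1, -5.4, 8.9]
opening: 0.102
grasp_force: 41.1
the job is handed in; nothing more can be done
None
```

I handed the job in at 22.5 s; the hand-in returned no verdict. The tube's mark faces the scanner (within about 6°), the first tug found the lid caught (27 N), the catch was slid to its stop, and the gripper holds the lid open and still at about 0.95 rad.

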